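# Bring a spice grinder's bayonet lid to its half-way hold

### The arm

A 6-joint arm with a two-finger parallel gripper is mounted at the origin on the work surface. World frame = base frame: x ahead of the robot, y to its left, z up, the work surface at z = 0. Lengths are in m, angles in rad, forces in N, time in s.
With the tool pointing down it reaches from about 0.375 to 0.9 m from the base axis. Payload 3.1 kg.
Tool frame: the origin (TCP) lies on the centre line of the jaws, within the pads' length; the fingertips stand arm.tcp_to_tips ahead of it and the grasp point (between the pads) lies 3 mm ahead of it (arm.tcp_to_tips is the distance from the TCP to the fingertips, in m); y points along the fingers, z is the direction in which the jaws open and shut, and the axes are right-handed (so a half turn about y gives the same grasp; the last joint's range is limited). The gripper opens to 87 mm and grips with 3 to 60 N. Pads are 19 mm wide; open, the fingers measure 117 mm over their backs; the gripper's body (75 mm by 190 mm) begins 51 mm behind the grasp point.
Start: joints at [-1.29, 0.527, 1.433, -0, 1.181, -0.178], TCP at [0.277, -0.56, 0.245] pointing down, gripper open.
Joint ranges: [-3.08, 3.08], [-0.75, 2.2], [0.22, 2.44], [-1.43, 4.57], [0, 2.65], [-2.85, 2.85]. Speed limits (rad/s): [2.79, 2.79, 3.14, 3.14, 3.14, 3.14].

### API

Orientations are given as a rotation vector (axis times angle).
In Python, from station import arm gives the robot as it stands.
- The arm moves only by the shell command python3 -m crank 'ROWS' [OPENING]. ROWS is a JSON object of lists of equal length, an entry for each row: "translation": the shift along the tool's x, y, z in mm, a list of three; "delta_rot": the turn, a rotation vector about the tool's x, y, z in rad, a list of three. In form: {"translation": [[tx, ty, tz], ...], "delta_rot": [[rx, ry, rz], ...]}. A call has 1 to 20 rows; each row is the pose to reach, as a shift and turn from the pose measured when the call began, along the tool's axes at that moment; what a row does not reach only later rows make up. A row lasts 1/12 s, in which the tool goes at most 41.7 mm and 7.16 degrees, less where a joint would pass 70% of its speed; a pose out of reach is approached as far as the arm can. A call with a gripper value outside its range is refused whole. OPENING is the finger opening in mm, from 0 to 87, set as the call begins (- or left out, the last holds). The fingers move at their own pace and stop on an object; the grip force is fixed at half the most. Time passes only in rows, so rows that repeat a pose let the fingers close. It gives the time, the measured TCP pose, the force and the opening at its end, in the units of the state.
- arm.get_state(): the state, without advancing time (a new reading comes with each control period).
- arm.capture(name): name is "side" or "top" or "wrist"; returns the picture (400x640x3 uint8, red, green, blue); there is no depth.
- arm.camera_info(name): a dict with "mtx" (3x3 intrinsics, pixels), "eye" and "rotation" of the camera in the world. Camera axes: x right, y down, z forward; pixel columns grow to the right and rows downward; lengths in m; the calibration is good to about 2 mm. A picture is of the moment at which its call begins: read the wrist's pose just before it. camera_info takes no time and is no camera call; for the wrist camera it gives the pose at the moment of the call.
- arm.finish_job(): hands the job in, once; it reports no verdict.
The state is a dict: "time": time; "joint_pos": joint angles; "dq": joint speeds; "tau": joint torques, N m; "position": TCP position; "tcp_rot": TCP orientation; "contact_force": force on the tool from outside, world axes, zero at the start; "moment": the same for the moment, N m; "width": opening from 0.0 (shut) to 1.0 (fully open).
Only numpy, scipy, OpenCV 4.12 (cv2) and the standard library are available. Lean on these libraries where they do the work, as an engineer would, in place of code of your own. Each camera call takes 0.05 s, during which the arm holds its last target. There are 200 camera calls.

### The job

Close up the spice grinder: set the small loose inner cover on the rim of the cup so that it sits seated and level, and let go of it. Then lower the bayonet lid over it, its two lugs through the two openings of the collar, until it is fully down and level, and turn it clockwise (seen from above) to half way, lined up with the single marks on the collar, against its return spring and never on into the lock click. Finish while still holding the lid there in the gripper, and leave the other kitchen things where they are.

Things in the scene. Friction and masses are not known exactly. Their poses are not given: they have to be found in the camera images.
- grinder: Spice grinder, fixed to the table: black round housing (foot 136 mm across, 120 mm above), steel collar on top. Origin: centre of its underside, z up along its axis. Collar top and cup rim are both 120 mm above the origin. Steel cup in the middle: inside 52, outside 64 mm across, 42 mm deep. Around it a ring groove 17 mm deep for the lid's skirt and lugs. x axis: through the two openings.
- collar_top (a point): Centre of the grinder's flat collar top (mouth 89 mm, outside 120 mm across), axes as the grinder's. Its inward lip, 7 mm thick, is broken by two openings 40 degrees wide, 104 mm from end to end, centred on +x and -x; the lid's lugs fit down there within 10 degrees either way, then run under the lip clockwise from above (negative about z). The other way is blocked after about 10 degrees.
- half_mark (a point): One of the two single black marks on the collar's top, 58 mm out, 45 degrees clockwise of an opening: half way, where the lid's bar must point. The opposite one is half a turn round. Double marks at 90 degrees: locked. From about 60 degrees two spring pins are pushed aside: beyond 65 degrees counts as the lock click.
- interlock (a joint): Hidden spring ring in the collar, pushed round by the lid's lugs (rad): 0 at rest, grows as the lid turns clockwise. The lugs meet it when the lid is about 11 degrees clockwise of the openings, so it reads about 0.6 with the lid at 45 degrees and 0.85 at 60 degrees. Its spring turns the lid back with 0.04 N m at first and about 0.09 N m at half way.
- lid_mid (a point): Centre, half-way up, of the loose grey bayonet lid, 0.13 to 0.25 kg, 79 mm high, upright on the table. x: along its bar and lugs, a half turn makes no difference; z up. From its bottom: hollow skirt 84 mm across, flange 108 mm across from 15 to 20 mm up, flat top at 53 mm, bar above. Fully down, the flange lies on the collar's top and this point is 24.5 mm above it; 2.5 mm of play all round.
- lid_bar (a point): Middle of the lid's straight grip bar, on the lid's axis, 26.5 mm above lid_mid: 64 mm long along x, 16 mm thick along y, 26 mm high, standing on the lid's flat top (84 mm across). Best gripped across its thickness with 20 N or more.
- lid_foot (a point): Centre of the lid's bottom. Two lugs at the skirt's foot point to +x and -x: 99 mm over both, 6 mm high, 20 degrees wide, with a small raised pointer on the flange above each. Fully down, this point is 15 mm below the collar's top; with the lugs on the lip instead of in the openings the lid stands 15 mm too high.
- cover_mid (a point): Centre, half-way up, of the loose steel inner cover, about 0.12 kg, 37 mm high, upright on the table, z up: boss 48 mm across and 8 mm high below, disc 64 mm across and 5 mm thick, round knob 18 mm across and 24 mm high on top (13 to 37 mm up). Seated: boss in the cup (2 mm of play all round), disc on the cup's rim, this point 10.5 mm above collar_top; it fits under the lid.
- ramekin_mid (a point): Bystander: small white ceramic dish, 72 mm across, 42 mm high; its centre.
- jar_mid (a point): Bystander: glass jar, 54 mm across, 85 mm high; its centre.
- bowl_mid (a point): Bystander: steel bowl, 140 mm across, 60 mm high; its centre.
- potlid_mid (a point): Bystander: steel pot lid with a knob, 130 mm across, 36 mm high, lying flat; its centre (it does not belong to the grinder).
- spoon_mid (a point): Bystander: steel spoon about 190 mm long, lying flat along its own x axis; a point on its length.
- eggring_mid (a point): Bystander: thin steel egg ring, 72 mm across, 16 mm high; its centre.
Things that resemble listed ones, but are neither listed nor needed, are in the scene too. What is shaped like the part that bears lid_mid but turquoise is not meant.

How it is judged:
On the way, in this order (a step that is already met when the one before it is completed fails the run):
1. the inner cover sits level on the cup's rim, released (horizontal distance between cover_mid and grinder below 0.005 m and z of cover_mid in the frame of grinder between 0.127 and 0.1335 m and angle between cover_mid's own z axis and vertical below 0.08 rad and contact force between cover and the fingers below 0.1 N), for 0.3 s.
2. the lid is fully down and level over the cover, lugs in the openings, not yet turned (horizontal distance between lid_mid and grinder below 0.006 m and z of lid_mid in the frame of grinder between 0.14 and 0.1475 m and angle between each of lid_mid, cover_mid's own z axis and vertical below 0.08 rad and horizontal distance between cover_mid and grinder below 0.005 m and z of cover_mid in the frame of grinder between 0.127 and 0.1335 m and value of joint interlock below 0.15 rad and angle between the x axis of lid_mid and the x axis of grinder, either way round below 0.26 rad), for 0.1 s.
At the end, for the whole second after the job is handed in: Cover on the cup's rim (5 mm off axis, 3 mm in height, tilt under 0.08 rad); lid fully down over it (6 mm, 3 mm, 0.08 rad), at rest, turned clockwise 33 to 57 degrees from the openings, interlock at 0.35 to 0.84 rad, fingers holding it with more than 1 N (horizontal distance between lid_mid and grinder below 0.006 m and z of lid_mid in the frame of grinder between 0.14 and 0.1475 m and angle between each of lid_mid, cover_mid's own z axis and vertical below 0.08 rad and horizontal distance between cover_mid and grinder below 0.005 m and z of cover_mid in the frame of grinder between 0.127 and 0.1335 m and angle between the x axis of lid_mid and the x axis of grinder, either way round between 0.58 and 1 rad and value of joint interlock between 0.35 and 0.84 rad and angular speed of lid below 0.15 rad/s and linear speed of lid below 0.02 m/s and contact force between lid and the fingers above 1 N); the arm keeps its last pose, push and grip.
It fails at once if the lid is turned on into the lock click (interlock beyond 0.95 rad) (value of joint interlock above 0.95 rad).
It fails at once if a bystander is moved by more than 40 mm (distance of any of ramekin_mid, jar_mid, bowl_mid, potlid_mid, spoon_mid, eggring_mid from where it was at the start of the episode above 0.04 m).
It also fails if it takes over 67 s, if anything falls off the work surface, if the arm or the gripper's body presses on something with over 40 N, if the wrist force passes 120 N, or if a joint passes its speed limit or range.

## Working session

There is one attempt and no reset: what is moved stays moved. The work goes in short steps, Python scripts to look and compute and a shell command to move; the robot and the scene stay as the last step left them, time stands still between calls to the robot, and variables do not carry over. Pictures are saved under pics/ and viewed, about 8 in all and at most 12, crops included, and the job is handed in when it is done.

```bash
ls; mkdir -p pics; python3 - <<'E'
from station import arm
import cv2,numpy as np
np.set_printoptions(precision=4,suppress=True)
print(arm.get_state(), arm.tcp_to_tips)
for n in ["top","side","wrist"]:
    i=arm.camera_info(n); print(n,i["mtx"],i["eye"],i["rotation"])
    cv2.imwrite(f"pics/{n}0.png",arm.capture(n)[:,:,::-1])
E
```

```text
pics
{'time': 0.0, 'joint_pos': array([-1.2895,  0.5285,  1.4339, -0.    ,  1.1814, -0.1785]), 'dq': array([-0.    , -0.    , -0.0027, -0.0015,  0.0014, -0.0002]), 'tau': array([  0.0002, -44.0042, -17.6598,   0.0634,   0.0585,  -0.0002]), 'position': array([ 0.2772, -0.5594,  0.2436]), 'tcp_rot': array([-0.4602,  1.968 , -1.9637]), 'contact_force': array([ 0.4597, -0.3031,  0.4169]), 'moment': array([ 0.0243, -0.0299, -0.0397]), 'width': 1.0029550232625775} 0.022
top [[493.2111   0.     315.9729]
 [  0.     493.2111 196.9796]
 [  0.       0.       1.    ]] [0.365  0.0068 1.4657] [-2.1168  2.1577 -0.1747]
side [[362.778    0.     320.0673]
 [  0.     362.778  195.3118]
 [  0.       0.       1.    ]] [0.4893 0.702  0.7068] [-0.1849  2.7956 -1.2688]
wrist [[312.8587   0.     321.8834]
 [  0.     312.8587 199.5378]
 [  0.       0.       1.    ]] [ 0.3403 -0.5278  0.3847] [ 2.4769 -1.5367 -0.2025]
```

View pics/top0.png

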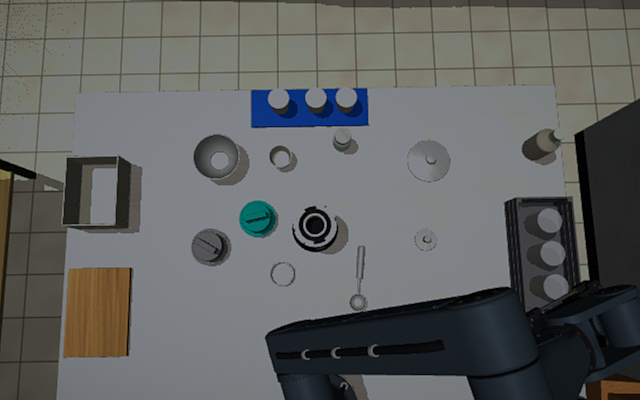

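View pics/side0.png

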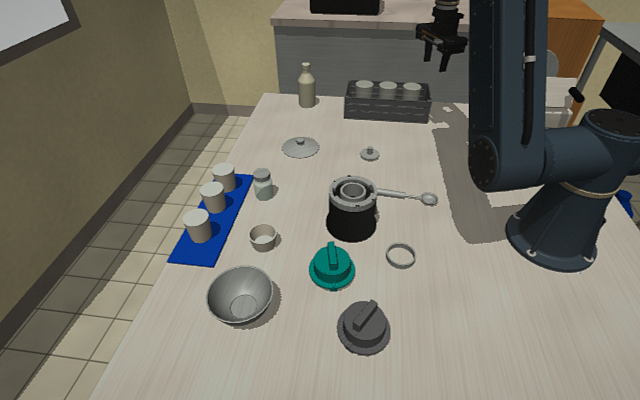

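The top view shows the grinder at (315,228), a grey bayonet lid at (210,246), a turquoise double at (258,218), and the small knobbed disc at (426,240). The larger pot lid is at (428,160). The side view agrees. I'll measure these and make one enlarged crop.

```bash
cat > h.py <<'E'
from station import arm
import cv2,numpy as np
from scipy.spatial.transform import Rotation as R
np.set_printoptions(precision=4,suppress=True)
def ray(info,uv,z):
    uv=np.atleast_2d(np.array(uv,float)); M=R.from_rotvec(info["rotation"]) if np.ndim(info["rotation"])==1 else R.from_matrix(info["rotation"])
    d=np.c_[uv,np.ones(len(uv))]@np.linalg.inv(info["mtx"]).T; d=M.apply(d)
    e=np.array(info["eye"]); return e+d*((z-e[2])/d[:,2])[:,None]
def proj(info,P):
    M=R.from_rotvec(info["rotation"]); c=M.inv().apply(np.atleast_2d(P)-info["eye"])@np.array(info["mtx"]).T
    return c[:,:2]/c[:,2:]
def delta(pos,yaw,s=None):
    """tool-down pose, jaw axis (tool z) at world angle yaw; returns mm shift & rotvec in tool axes"""
    s=s or arm.get_state(); R0=R.from_rotvec(s["tcp_rot"])
    best=None
    for k in (0,np.pi):
        z=np.array([np.cos(yaw+k),np.sin(yaw+k),0]); y=np.array([0,0,-1.]); x=np.cross(y,z)
        r=(R0.inv()*R.from_matrix(np.c_[x,y,z])).as_rotvec()
        if best is None or np.linalg.norm(r)<np.linalg.norm(best): best=r
    return R0.inv().apply(np.array(pos)-s["position"])*1000,best
E
python3 - <<'E'
from h import *
i=arm.camera_info("top"); im=cv2.imread("pics/top0.png")
print("tool axes\n",R.from_rotvec(arm.get_state()["tcp_rot"]).as_matrix())
for n,c,z in [("lid bar",(208,244),.079),("grinder",(315,226),.12),("cover",(426,240),.037),("potlid",(428,160),.036)]:
    print(n,ray(i,c,z)[0])
t=[]
for c in [(208,244),(315,226),(426,240)]:
    k=im[c[1]-32:c[1]+32,c[0]-32:c[0]+32]; t.append(cv2.resize(k,(260,260),interpolation=cv2.INTER_CUBIC))
s=cv2.imread("pics/side0.png")
for c in [(363,325),(352,195),(370,154)]:
    k=s[c[1]-32:c[1]+32,c[0]-32:c[0]+32]; t.append(cv2.resize(k,(260,260),interpolation=cv2.INTER_CUBIC))
cv2.imwrite("pics/crop1.png",np.clip(1.4*np.vstack([np.hstack(t[:3]),np.hstack(t[3:])]),0,255).astype(np.uint8))
E
```

```text
tool axes
 [[-0.8961 -0.0004  0.4438]
 [-0.4438  0.0016 -0.8961]
 [-0.0003 -1.     -0.0016]]
lid bar [0.464  0.3087 0.079 ]
grinder [0.5046 0.0076 0.12  ]
cover [ 0.4665 -0.3128  0.037 ]
potlid [ 0.7039 -0.332   0.036 ]
```

View pics/crop1.png

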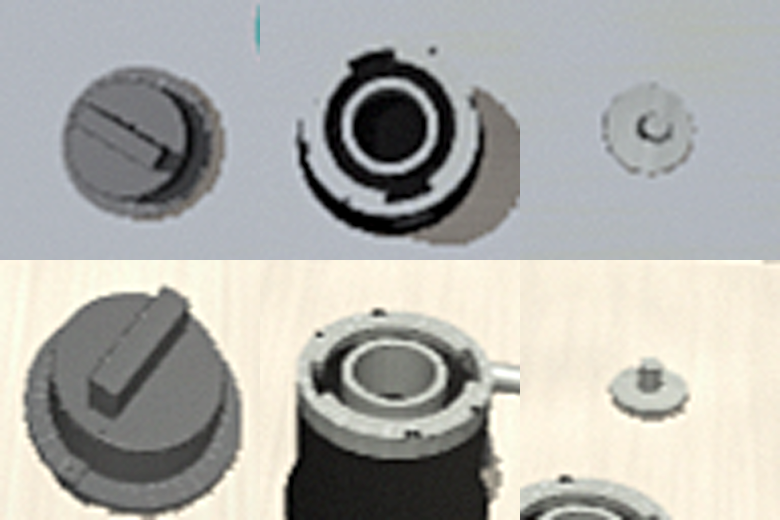

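The grey lid (210,246) fits the description; the turquoise one is excluded. The 22 px knobbed disc at (427,239) is the inner cover, since the pot lid is 42 px across. The grinder openings point about 16° left of world +x, and the lid bar lies at about 60°. Next I go above the cover.

```bash
python3 - <<'E'
from h import *
i=arm.camera_info("top"); p=ray(i,(427.2,238.8),.037)[0]; print(p, delta([p[0],p[1],.17],np.radians(-64)))
w=arm.camera_info("wrist"); s=arm.get_state(); R0=R.from_rotvec(s["tcp_rot"])
print(R0.inv().apply(w["eye"]-s["position"]), (R0.inv()*R.from_rotvec(w["rotation"])).as_matrix(), proj(w,[s["position"]-[0,0,.02],s["position"]-[0,0,.15]]))
E
```

```text
[ 0.4699 -0.3164  0.037 ] (array([-280.4902,   74.1095, -132.2872]), array([ 0.0016,  0.006 , -0.0003]))
[-0.0706 -0.141  -0.0006] [[-0.0002  0.9664  0.2571]
 [-0.0004 -0.2571  0.9664]
 [ 1.      0.0001  0.0004]] [[322.9279 247.9079]
 [322.651  192.7191]]
```

```bash
python3 -m crank '{"translation":[[-35,9,-16],[-70,18,-33],[-105,28,-50],[-140,37,-66],[-175,46,-83],[-210,56,-99],[-245,65,-116],[-280,74,-132],[-280,74,-132],[-280,74,-132]],"delta_rot":[[0,0,0],[0,0,0],[0,0,0],[0,0,0],[0,0,0],[0,0,0],[0,0,0],[0,0,0],[0,0,0],[0,0,0]]}' 60
python3 - <<'E'
from h import *
w=arm.camera_info("wrist"); im=arm.capture("wrist")[:,:,::-1]; cv2.imwrite("pics/w1.png",im); print(arm.get_state()["joint_pos"])
print(proj(w,[[.4699,-.3164,.037],[.4699,-.3164,.013]]))
E
```

```text
time: 0.98
position: [0.4702, -0.3145, 0.1693]
tcp_rot: [-0.466, 1.967, -1.96]
contact_force: [-0.3, -0.1, 0.3]
width: 0.69
[-0.7899  0.5482  1.6519  0.0003  0.9434  0.3185]
[[324.6506 198.4376]
 [324.5188 192.1928]]
```

View pics/w1.png

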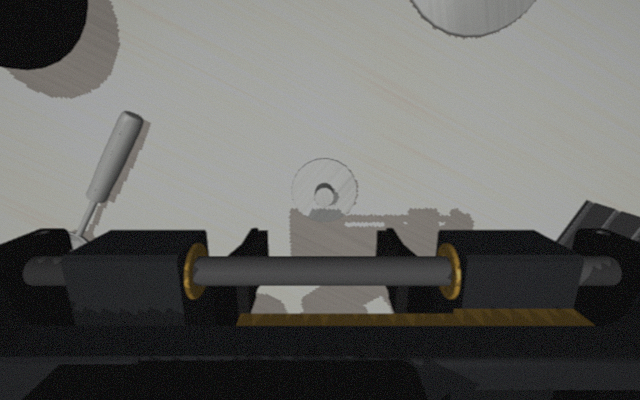

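The wrist view shows the cover's disc at about (325,189), with the knob top at about (325,197), within 2 mm of the prediction. Going down now to grip the knob.

```bash
python3 - <<'E'
from h import *
w=arm.camera_info("wrist")
print(ray(w,(325,197),.037),ray(w,(325,189.5),.013)); p=(ray(w,(325,197),.037)+ray(w,(325,189.5),.013))[0]/2
print(delta([p[0],p[1],.038],np.radians(-64)))
E
```

```text
[[ 0.4709 -0.3181  0.037 ]] [[ 0.4722 -0.3176  0.013 ]]
(array([ -0.8657, 131.7622,   2.3987]), array([0.002 , 0.0084, 0.0004]))
```

```bash
python3 -m crank '{"translation":[[-1,35,2],[-1,70,2],[-1,95,2],[-1,115,2],[-1,125,2],[-1,132,2],[-1,132,2],[-1,132,2]],"delta_rot":[[0,0,0],[0,0,0],[0,0,0],[0,0,0],[0,0,0],[0,0,0],[0,0,0],[0,0,0]]}' 60
python3 -m crank '{"translation":[[0,0,0],[0,0,0],[0,0,0],[0,0,0],[0,0,0],[0,0,0],[0,0,0],[0,0,0],[0,0,0],[0,0,0]],"delta_rot":[[0,0,0],[0,0,0],[0,0,0],[0,0,0],[0,0,0],[0,0,0],[0,0,0],[0,0,0],[0,0,0],[0,0,0]]}' 8
```

```text
time: 1.7
position: [0.4716, -0.3185, 0.0384]
tcp_rot: [-0.461, 1.966, -1.964]
contact_force: [0.0, -0.6, 0.5]
width: 0.686
time: 2.53
position: [0.4713, -0.318, 0.0385]
tcp_rot: [-0.462, 1.967, -1.963]
contact_force: [-1.0, 1.7, 1.6]
width: 0.197
```

```bash
python3 -m crank '{"translation":[[0,-25,0],[0,-60,0],[0,-100,0],[0,-140,0],[-10,-180,-25],[-23,-210,-55],[-38,-222,-90],[-54,-222,-130],[-70,-222,-168],[-86,-222,-206],[-100,-222,-240],[-110,-222,-265],[-115,-222,-277],[-115,-222,-277],[-115,-222,-277],[-115,-222,-277]],"delta_rot":[[0,0,0],[0,0,0],[0,0,0],[0,0,0],[0,0,0],[0,0,0],[0,0,0],[0,0,0],[0,0,0],[0,0,0],[0,0,0],[0,0,0],[0,0,0],[0,0,0],[0,0,0],[0,0,0]]}'
python3 - <<'E'
from h import *
w=arm.camera_info("wrist"); im=arm.capture("wrist")[:,:,::-1]; cv2.imwrite("pics/w2.png",im); s=arm.get_state();print(s["joint_pos"],s["width"])
print(proj(w,[[.5046,.0076,.12]]))
E
```

```text
time: 3.87
position: [0.4517, -0.0198, 0.2609]
tcp_rot: [-0.461, 1.966, -1.964]
contact_force: [0.2, -1.1, -1.3]
width: 0.195
[-0.2931  0.272   1.828   0.0008  1.0422  0.8172] 0.19812229158006464
[[321.3676 129.3131]]
```

View pics/w2.png

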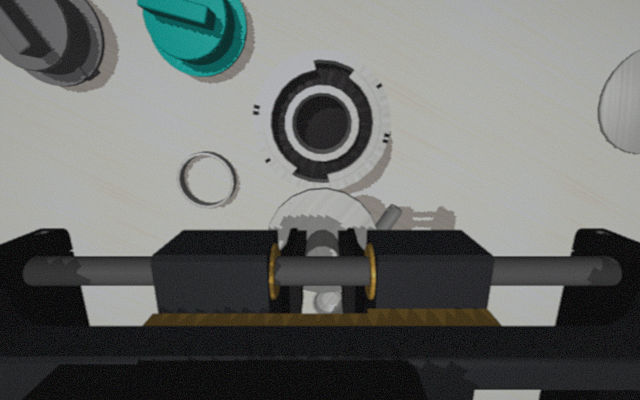

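The wrist view shows the cup rim centred at about (322,123), openings at about (333,65) and (310,178), and single marks at (378,86) and (268,160). The held cover's disc is visible, with its top edge at row 188. I'll fit all of these.

```bash
cat > fit.py <<'E'
from h import *
def grinder(im,w,g):
    """im BGR; g approx pixel of cup centre. returns centre estimates, opening angle"""
    gray=cv2.cvtColor(im,cv2.COLOR_BGR2GRAY); b=(gray<75).astype(np.uint8)
    n,l,st,c=cv2.connectedComponentsWithStats(b,connectivity=4)
    out={}
    k=l[int(g[1]),int(g[0])]; m=(l==k).astype(np.uint8)          # cup inside
    cs=max(cv2.findContours(m,cv2.RETR_EXTERNAL,cv2.CHAIN_APPROX_NONE)[0],key=len); e=cv2.fitEllipse(cs)
    out["inside"]=(e,ray(w,e[0],.12)[0])
    j=[i for i in range(1,n) if i!=k and st[i,4]>800 and np.hypot(*(c[i]-g))<15 and st[i,2]<200]
    for i in j:
        m=(l==i).astype(np.uint8); cs=max(cv2.findContours(m,cv2.RETR_EXTERNAL,cv2.CHAIN_APPROX_NONE)[0],key=len)
        P=ray(w,cs[:,0,:],.12)[:,:2]
        fill=cv2.drawContours(np.zeros_like(m),[cs],-1,1,-1); hole=((fill==1)&(m==0)).astype(np.uint8)
        hc=max(cv2.findContours(hole,cv2.RETR_EXTERNAL,cv2.CHAIN_APPROX_NONE)[0],key=len)
        Q=ray(w,hc[:,0,:],.12)[:,:2]; (x,y),r=cv2.minEnclosingCircle(Q.astype(np.float32)); e=cv2.fitEllipse((Q*1000).astype(np.float32))
        out["rim_outer_mm"]=e
        C=np.array(e[0])/1000; d=P-C; rr=np.hypot(*d.T); a=np.arctan2(d[:,1],d[:,0]); f=rr>.0475
        out["mouth_mm"]=cv2.fitEllipse((P[rr<.0465]*1000).astype(np.float32))
        out["opening_deg"]=np.degrees(np.angle(np.mean(np.exp(2j*a[f])))/2); out["n"]=f.sum()
        a2=np.degrees(a[f]); out["lobes"]=[ (v.min(),v.max()) for v in (a2[np.abs(a2)<90],np.mod(a2[np.abs(a2)>=90],360)) if len(v)]
    return out
E
python3 - <<'E'
from fit import *
w=arm.camera_info("wrist"); im=cv2.imread("pics/w2.png")
for k,v in grinder(im,w,(322,123)).items(): print(k,v)
s=arm.get_state(); p=s["position"]; R0=R.from_rotvec(s["tcp_rot"])
# held disc: top at tcp-? (cover tcp was .0385 with disc top at .013)
t=np.linspace(0,2*np.pi,400); z=p[2]-.0255
D=np.c_[p[0]+.032*np.cos(t),p[1]+.032*np.sin(t),np.full(400,z)]; q=proj(w,D); print("pred disc top/left/right",q[q[:,1].argmin()],q[:,0].min(),q[:,0].max())
g=cv2.cvtColor(im,cv2.COLOR_BGR2GRAY)
for r in (205,215,222): print(r,g[r,262:284],g[r,364:386])
print(g[178:198,320])
E
```

```text
inside (((320.886474609375, 122.04788970947266), (55.24320602416992, 57.71767807006836), 47.03921890258789), array([0.51  , 0.0104, 0.12  ]))
rim_outer_mm ((508.8336486816406, 9.423476219177246), (64.9862060546875, 65.32260131835938), 31.686811447143555)
mouth_mm ((509.068603515625, 9.465975761413574), (86.60550689697266, 87.92782592773438), 101.25531005859375)
opening_deg 14.266825100846432
n 84
lobes [(np.float64(-4.185447152922765), np.float64(32.625487603599666)), (np.float64(176.1430659325173), np.float64(212.5377021699483))]
pred disc top/left/right [323.1731 189.5129] 266.95209810653466 378.8743750710621
205 [177 177 174 176 171 176 176 176 176 177 177 175 175 178 177 177 179 168
 148 128 136 162] [112 128 130 131 131 132 134 132 134 134 128 131 127 132 129 129 130 127
 128 130 148 172]
215 [176 179 178 176 176 178 176 177 178 180 173 165 152 164 168 174 172 172
 171 173 171 168] [173 168 170 167 165 157 137 126 131 134 132 133 126 133 128 130 124 108
  84  71  77  85]
222 [176 176 177 178 174 178 175 164 150 161 168 171 170 172 168 172 173 171
 155 127 119 118] [162 160 159 159 157 163 163 164 161 141 126 129 108  85  75  81  87  88
  92 100 107 107]
[ 47  68  72  77 115 168 178 175 171 149 101 120 169 175 173 176 175 176
 176 175]
```

```bash
python3 - <<'E'
from h import *
print(delta([.5085,.0088,.172],np.radians(-63.8)))
E
```

```text
(array([-63.7146,  88.8809,  -0.6873]), array([ 0.0009,  0.0029, -0.    ]))
```

```bash
python3 -m crank '{"translation":[[-25,10,0],[-50,30,-1],[-64,55,-1],[-64,75,-1],[-64,89,-1],[-64,89,-1],[-64,89,-1],[-64,89,-1]],"delta_rot":[[0,0,0],[0,0,0],[0,0,0],[0,0,0],[0,0,0],[0,0,0],[0,0,0],[0,0,0]]}'
python3 - <<'E'
from h import *
w=arm.camera_info("wrist"); im=arm.capture("wrist")[:,:,::-1]; cv2.imwrite("pics/w3.png",im); 
cv2.imwrite("pics/w3c.png",cv2.resize(im[100:300,160:480],(800,500),interpolation=cv2.INTER_CUBIC))
print(delta([.5085,.0088,.150],np.radians(-63.8)))
E
```

```text
time: 4.58
position: [0.5094, 0.0082, 0.1725]
tcp_rot: [-0.458, 1.966, -1.966]
contact_force: [-0.4, 0.3, -1.3]
width: 0.196
(array([ 0.803 , 22.8709, -0.8932]), array([-0.0006,  0.0017, -0.0019]))
```

View pics/w3c.png

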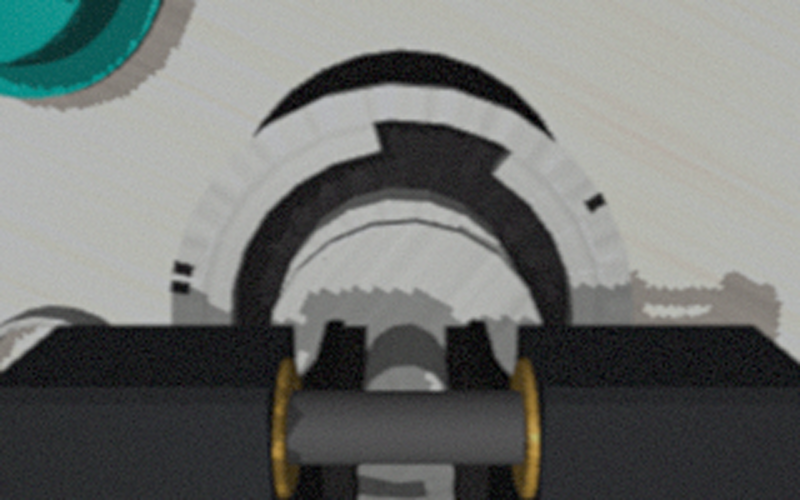

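The view from close by shows the disc centred in the mouth. Mouth edges are at crop columns 233 and 571, and the disc's apex is at 402. I'll lower it gently.

```bash
python3 -m crank '{"translation":[[1,5,-1],[1,10,-1],[1,14,-1],[1,17,-1],[1,19,-1],[1,20,-1],[1,20,-1]],"delta_rot":[[0,0,0],[0,0,0],[0,0,0],[0,0,0],[0,0,0],[0,0,0],[0,0,0]]}'
```

```text
time: 5.22
position: [0.5081, 0.0089, 0.1526]
tcp_rot: [-0.458, 1.966, -1.966]
contact_force: [0.2, 0.7, -0.7]
width: 0.193
```

```bash
python3 -m crank '{"translation":[[0,1,0],[0,1.5,0],[0,2,0],[0,2.5,0],[0,2.5,0]],"delta_rot":[[0,0,0],[0,0,0],[0,0,0],[0,0,0],[0,0,0]]}'
```

```text
time: 5.63
position: [0.5082, 0.0089, 0.1504]
tcp_rot: [-0.457, 1.966, -1.966]
contact_force: [-0.3, 0.8, 2.9]
width: 0.199
```

```bash
python3 -m crank '{"translation":[[0,0.3,0],[0,0.3,0],[0,0.3,0],[0,0.3,0],[0,0.3,0],[0,0.3,0],[0,0.3,0]],"delta_rot":[[0,0,0],[0,0,0],[0,0,0],[0,0,0],[0,0,0],[0,0,0],[0,0,0]]}' 60
python3 -m crank '{"translation":[[0,-20,0],[0,-50,0],[20,-80,0],[40,-110,0],[60,-110,0],[60,-110,0],[60,-110,0]],"delta_rot":[[0,0,0],[0,0,0],[0,0,0],[0,0,0],[0,0,0],[0,0,0],[0,0,0]]}'
python3 - <<'E'
from h import *
w=arm.camera_info("wrist"); im=arm.capture("wrist")[:,:,::-1]; cv2.imwrite("pics/w4.png",im)
G=[.509,.0095]; print("pred disc, knob top", proj(w,[G+[.125],G+[.149]]))
b=cv2.cvtColor(im,cv2.COLOR_BGR2GRAY)
cv2.imwrite("pics/w4c.png",cv2.resize(im[20:240,100:540],(800,400)))
t=arm.camera_info("top"); tim=arm.capture("top")[:,:,::-1]; cv2.imwrite("pics/t2.png",tim)
E
```

```text
time: 6.22
position: [0.5082, 0.0089, 0.1501]
tcp_rot: [-0.458, 1.966, -1.966]
contact_force: [0.5, -0.2, -0.0]
width: 0.63
time: 6.8
position: [0.4538, -0.0178, 0.2603]
tcp_rot: [-0.455, 1.966, -1.966]
contact_force: [0.5, -0.3, -0.1]
width: 0.692
pred disc, knob top [[322.2301 127.5843]
 [322.2982 128.5691]]
```

View pics/w4c.png

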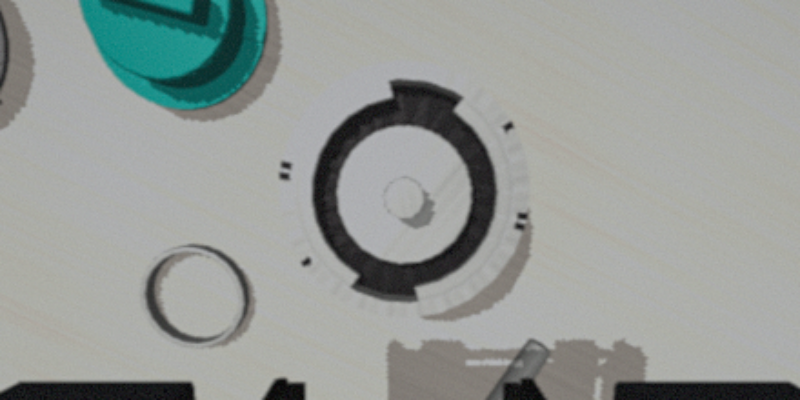

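The cover is seated: disc at crop (404,195), concentric with the groove, and the knob straight above its centre. The openings are at about (425,95) and (385,285). Now over to the lid.

```bash
python3 - <<'E'
from fit import *
w=arm.camera_info("wrist"); im=cv2.imread("pics/w4.png")
for k,v in grinder(im,w,(322,128)).items(): print(k,v)
print(delta([.434,.257,.25],np.radians(-30)))
E
```

```text
inside (((341.9664306640625, 124.54792785644531), (264.56219482421875, 771.2474365234375), 88.02561950683594), array([ 0.5196, -0.0046,  0.12  ]))
rim_outer_mm ((509.5296936035156, 10.067030906677246), (64.87557983398438, 65.01245880126953), 40.307823181152344)
mouth_mm ((509.78594970703125, 10.08693790435791), (86.38066101074219, 87.85122680664062), 100.89690399169922)
opening_deg 14.464319544833907
n 83
lobes [(np.float64(-4.205055079709254), np.float64(32.88658995091216)), (np.float64(176.3168493081321), np.float64(211.9736324271692))]
(array([-103.0303,    9.7391, -255.3687]), array([-0.0006, -0.5883, -0.0018]))
```

```bash
python3 -m crank '{"translation":[[-10,1,-25],[-25,2,-60],[-40,4,-97],[-55,5,-135],[-70,7,-172],[-85,8,-208],[-96,9,-238],[-103,10,-255],[-103,10,-255],[-103,10,-255]],"delta_rot":[[0,-0.05,0],[0,-0.13,0],[0,-0.22,0],[0,-0.31,0],[0,-0.4,0],[0,-0.49,0],[0,-0.55,0],[0,-0.588,0],[0,-0.588,0],[0,-0.588,0]]}'
python3 - <<'E'
from h import *
w=arm.camera_info("wrist"); im=arm.capture("wrist")[:,:,::-1]; cv2.imwrite("pics/w5.png",im); print(arm.get_state()["joint_pos"])
print(proj(w,[[.464,.309,.079]]))
cv2.imwrite("pics/w5c.png",cv2.resize(im[0:240,140:500],(800,533)))
E
```

```text
time: 7.73
position: [0.4339, 0.2579, 0.2485]
tcp_rot: [-0.916, 1.582, -1.582]
contact_force: [-0.5, -0.5, 0.3]
width: 0.689
[ 0.3128  0.3605  1.7254 -0.0003  1.0558  0.8359]
[[322.6246 128.6376]]
```

View pics/w5c.png

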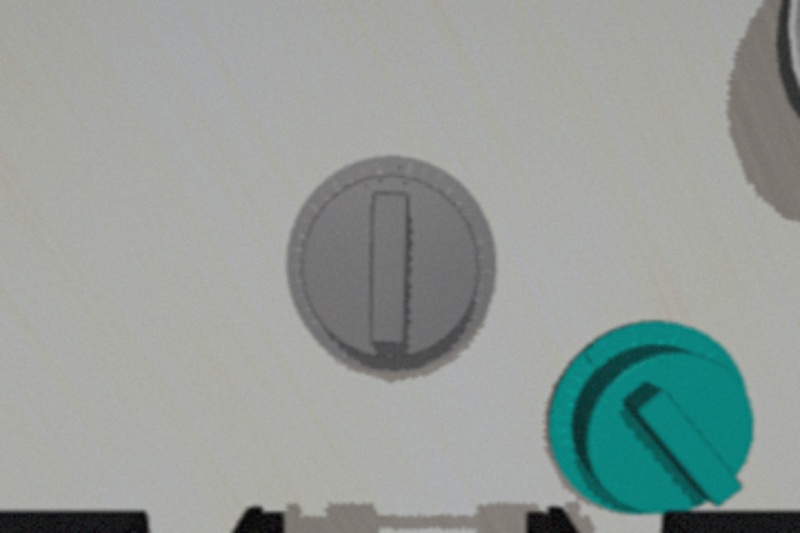

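The view shows the grey lid with its bar along crop columns 371–409 and rows 193–343, nearly aligned with the tool. The turquoise one is clear of the fingers.

```bash
python3 - <<'E'
from h import *
w=arm.camera_info("wrist"); f=lambda c:np.array(c)/ (800/360)+[140,0]
Q=ray(w,[f((374,193)),f((409,193)),f((406,343)),f((371,343))],.079)
print(Q); print("sizes",np.linalg.norm(Q[0]-Q[1]),np.linalg.norm(Q[1]-Q[2])); c=Q.mean(0)
d=(Q[0]+Q[1]-Q[2]-Q[3])/2; a=np.arctan2(d[1],d[0]); print(c,np.degrees(a)); print(delta([c[0],c[1],.0785],a-np.pi/2))
E
```

```text
[[0.4716 0.3478 0.079 ]
 [0.4844 0.3404 0.079 ]
 [0.4519 0.2864 0.079 ]
 [0.4384 0.2941 0.079 ]]
sizes 0.01477033610310913 0.0630961072031628
[0.4616 0.3172 0.079 ] 58.56270452468816
(array([-65.974 , 170.1885,  -6.2602]), array([-0.0002,  0.0257,  0.0002]))
```

```bash
python3 -m crank '{"translation":[[-25,20,-3],[-50,50,-6],[-66,80,-6],[-66,110,-6],[-66,135,-6],[-66,155,-6],[-66,165,-6],[-66,170,-6],[-66,170,-6],[-66,170,-6]],"delta_rot":[[0,0.026,0],[0,0.026,0],[0,0.026,0],[0,0.026,0],[0,0.026,0],[0,0.026,0],[0,0.026,0],[0,0.026,0],[0,0.026,0],[0,0.026,0]]}' 50
python3 -m crank '{"translation":[[0,0,0],[0,0,0],[0,0,0],[0,0,0],[0,0,0],[0,0,0],[0,0,0],[0,0,0],[0,0,0],[0,0,0]],"delta_rot":[[0,0,0],[0,0,0],[0,0,0],[0,0,0],[0,0,0],[0,0,0],[0,0,0],[0,0,0],[0,0,0],[0,0,0]]}' 6
```

```text
time: 8.62
position: [0.4628, 0.3168, 0.0794]
tcp_rot: [-0.895, 1.601, -1.602]
contact_force: [-0.5, 1.0, -0.4]
width: 0.572
time: 9.45
position: [0.4625, 0.3169, 0.0796]
tcp_rot: [-0.896, 1.601, -1.602]
contact_force: [-1.7, 0.3, 4.9]
width: 0.179
```

```bash
python3 -m crank '{"translation":[[0,-15,0],[0,-40,0],[0,-75,0],[0,-110,0],[0,-145,0],[0,-172,0],[0,-188,0],[0,-190,0],[0,-190,0]],"delta_rot":[[0,0,0],[0,0,0],[0,0,0],[0,0,0],[0,0,0],[0,0,0],[0,0,0],[0,0,0],[0,0,0]]}'
python3 - <<'E'
from h import *
s=arm.get_state(); print(s["width"],s["contact_force"]); print(delta([.4125,-.015,.27],np.radians(-75.6)))
w=arm.camera_info("wrist"); im=arm.capture("wrist")[:,:,::-1]; cv2.imwrite("pics/w6.png",im)
E
```

```text
time: 10.2
position: [0.4627, 0.3169, 0.27]
tcp_rot: [-0.894, 1.6, -1.602]
contact_force: [-0.8, -0.2, -1.9]
width: 0.181
0.18090413210581696 [-0.7601 -0.1575 -1.8851]
(array([309.1165,  -0.3722, 130.7201]), array([-0.001 ,  0.7694, -0.0028]))
```

```bash
python3 -m crank '{"translation":[[15,0,6],[45,0,19],[78,0,33],[110,0,47],[143,0,60],[176,0,74],[208,0,88],[240,0,102],[270,0,114],[295,0,125],[309,0,131],[309,0,131],[309,0,131],[309,0,131]],"delta_rot":[[0,0.04,0],[0,0.11,0],[0,0.19,0],[0,0.27,0],[0,0.35,0],[0,0.43,0],[0,0.51,0],[0,0.59,0],[0,0.67,0],[0,0.73,0],[0,0.769,0],[0,0.769,0],[0,0.769,0],[0,0.769,0]]}'
python3 - <<'E'
from h import *
w=arm.camera_info("wrist"); im=arm.capture("wrist")[:,:,::-1]; cv2.imwrite("pics/w7.png",im)
s=arm.get_state(); p=s["position"]; print(s["joint_pos"])
t=np.linspace(0,2*np.pi,400); o=[]
for r,h in ((.054,20),(.042,53)):
    D=np.c_[p[0]+r*np.cos(t),p[1]+r*np.sin(t),np.full(400,p[2]-.0796+h/1000)]; q=proj(w,D); o.append(q); print("pred apex",q[q[:,1].argmin()],q[:,0].min(),q[:,0].max())
print(proj(w,[[.5095,.0098,.12]]))
cv2.imwrite("pics/w7c.png",cv2.resize(im[20:260,120:520],(800,480)))
E
```

```text
time: 11.42
position: [0.4112, -0.0147, 0.2676]
tcp_rot: [-0.268, 2.09, -2.087]
contact_force: [0.4, 0.4, -0.8]
width: 0.179
[-0.3081  0.204   1.9046 -0.0002  1.0355  1.0097]
pred apex [322.7631 142.6771] 242.70716366564142 402.69521371830234
pred apex [322.8292 170.3403] 249.5455108278667 395.9880768306257
[[323.7781  78.9341]]
```

View pics/w7c.png

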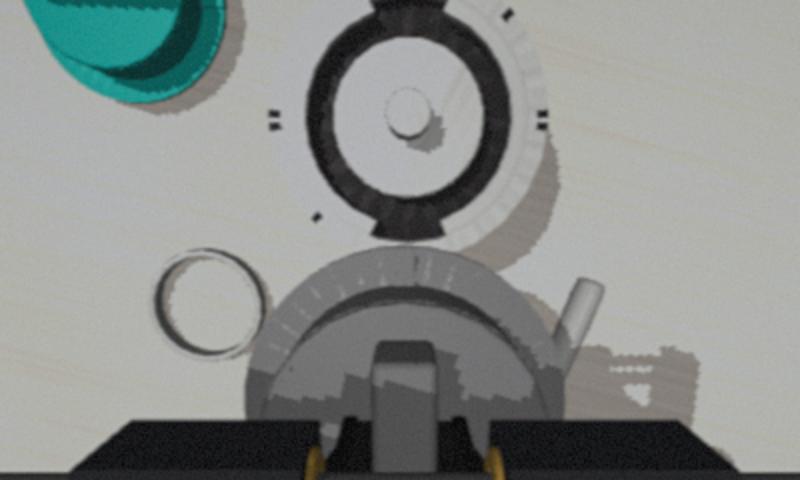

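The lid sits in the hand as predicted: flange apex at (322,143), predicted (323,143). The opening axis and the bar are both vertical in the picture, and the grinder projects where expected. Moving over the axis.

```bash
python3 - <<'E'
from h import *
print(delta([.5095,.0098,.210],np.radians(-75.6)))
E
```

```text
(array([-101.2361,   57.6661,    1.1383]), array([0.0012, 0.0017, 0.0023]))
```

```bash
python3 -m crank '{"translation":[[-20,0,1],[-50,0,1],[-80,0,1],[-101,0,1],[-101,10,1],[-101,25,1],[-101,40,1],[-101,52,1],[-101,58,1],[-101,58,1],[-101,58,1]],"delta_rot":[[0,0,0],[0,0,0],[0,0,0],[0,0,0],[0,0,0],[0,0,0],[0,0,0],[0,0,0],[0,0,0],[0,0,0],[0,0,0]]}'
python3 - <<'E'
from h import *
print(delta([.5095,.0098,.1845],np.radians(-75.6)))
E
```

```text
time: 12.38
position: [0.5092, 0.0107, 0.2095]
tcp_rot: [-0.27, 2.088, -2.086]
contact_force: [0.2, -1.1, -0.6]
width: 0.181
(array([-0.1092, 24.9912,  0.9486]), array([0.0016, 0.0032, 0.0028]))
```

```bash
python3 -m crank '{"translation":[[0,3,1],[0,6,1],[0,9,1],[0,12,1],[0,14,1],[0,14,1],[0,14,1]],"delta_rot":[[0,0,0],[0,0,0],[0,0,0],[0,0,0],[0,0,0],[0,0,0],[0,0,0]]}'
python3 -m crank '{"translation":[[0,2,0],[0,4,0],[0,6,0],[0,8,0],[0,9,0],[0,9,0],[0,9,0]],"delta_rot":[[0,0,0],[0,0,0],[0,0,0],[0,0,0],[0,0,0],[0,0,0],[0,0,0]]}'
```

```text
time: 12.97
position: [0.5094, 0.0097, 0.1954]
tcp_rot: [-0.27, 2.089, -2.086]
contact_force: [-0.0, 0.8, -0.9]
width: 0.183
time: 13.55
position: [0.5093, 0.0097, 0.1863]
tcp_rot: [-0.27, 2.089, -2.086]
contact_force: [-0.1, 0.3, -0.8]
width: 0.183
```

```bash
python3 -m crank '{"translation":[[0,0.7,0],[0,1.3,0],[0,2,0],[0,2.3,0],[0,2.3,0],[0,2.3,0]],"delta_rot":[[0,0,0],[0,0,0],[0,0,0],[0,0,0],[0,0,0],[0,0,0]]}'
```

```text
time: 14.05
position: [0.5092, 0.0097, 0.1846]
tcp_rot: [-0.27, 2.089, -2.086]
contact_force: [-2.5, 1.3, 6.0]
width: 0.181
```

```bash
python3 -m crank '{"translation":[[0,0.4,0],[0,0.4,0],[0,0.4,0],[0,0.4,0],[0,0.4,0],[0,0.4,0],[0,0.4,0],[0,0.4,0]],"delta_rot":[[0,0.05,0],[0,0.1,0],[0,0.16,0],[0,0.22,0],[0,0.28,0],[0,0.34,0],[0,0.34,0],[0,0.34,0]]}'
python3 - <<'E'
from h import *
s=arm.get_state(); print(s["moment"],s["joint_pos"]); print(delta([.5093,.0097,.1842],np.radians(-120.6)))
E
```

```text
time: 14.72
position: [0.5101, 0.0093, 0.1846]
tcp_rot: [-0.091, -2.178, 2.178]
contact_force: [0.5, -1.0, 2.7]
width: 0.18
[-0.1985 -0.1157 -0.0123] [-0.201   0.4618  1.7786 -0.0003  0.9023  1.4542]
(array([ 0.8571,  0.3889, -0.3509]), array([-0.0004,  0.4499,  0.001 ]))
```

```bash
python3 -m crank '{"translation":[[0.3,0.4,0],[0.5,0.4,0],[0.8,0.4,-0.3],[0.8,0.4,-0.3],[0.8,0.4,-0.3],[0.8,0.4,-0.3],[0.8,0.4,-0.3],[0.8,0.4,-0.3],[0.8,0.4,-0.3],[0.8,0.4,-0.3]],"delta_rot":[[0,0.06,0],[0,0.12,0],[0,0.18,0],[0,0.24,0],[0,0.3,0],[0,0.36,0],[0,0.42,0],[0,0.45,0],[0,0.45,0],[0,0.45,0]]}'
python3 - <<'E'
from h import *
s=arm.get_state(); print(s["moment"],s["contact_force"],s["width"]); print(delta([.5093,.0097,.1842],np.radians(-120.6)))
w=arm.capture("wrist")[:,:,::-1]; t=arm.capture("top")[:,:,::-1]; d=arm.capture("side")[:,:,::-1]
rs=lambda x,s:cv2.resize(x,s,interpolation=cv2.INTER_CUBIC)
cv2.imwrite("pics/end.png",np.hstack([rs(w[60:240,180:480],(500,300)),rs(d[110:260,280:430],(300,300))]))
E
```

```text
time: 15.55
position: [0.5096, 0.0091, 0.1846]
tcp_rot: [-0.523, -1.92, 1.923]
contact_force: [-1.5, -3.4, 5.3]
width: 0.177
[-0.3303  0.1028  0.0907] [-1.4859 -3.4454  5.2962] 0.17746782014329476
(array([ 0.5112,  0.3964, -0.3659]), array([-0.0012,  0.0019, -0.0001]))
```

View pics/end.png

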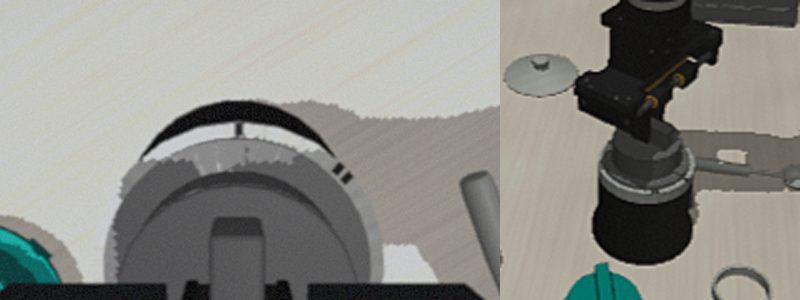

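The bar (column 236) points at the single mark (239,128), and the flange lies flat on the collar. The wrist moment of 0.09 N m about the vertical matches the spring at half way. Handing in.

```bash
python3 - <<'E'
from h import *
s=arm.get_state(); print(s["dq"],s["width"],s["position"]); print(arm.finish_job())
E
```

```text
[-0.0008  0.0007  0.0015  0.0012  0.0012  0.0012] 0.18084825738272714 [0.5096 0.0091 0.1846]
the job is handed in; nothing more can be done
None
```

The grinder is closed and I handed the job in at about 15.7 s. The gripper is still holding the lid at half way. The hand-in gives no verdict, so the points below are my own last checks.

- **Cover:** I set it on the cup's rim and released it. A close look afterwards showed it concentric with the groove and level.
- **Lid:** I lowered the grey lid through the openings until it was fully down. The tool stopped at 0.1846 m, the height expected for a fully lowered lid, pressing with about 6 N. I then turned it 45° clockwise.
- **Final position:** The bar points at the single mark to within about 2°. The flange lies flat on the collar, and the wrist feels 0.09 N m, the spring's value at half way. The arm was at rest, with the fingers closed on the bar at about 15.7 mm.
- **Disagreements:** The first rough top-camera estimate of the grinder was about 5 mm off the closer wrist measurements, so I used the wrist ones. No other check failed.
- **Not checked directly:** The interlock angle cannot be read, so I judged it only from the lid's turn and the moment. I did not measure the bystanders again, but nothing touched them in the pictures.

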